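# Dock a hash board in the test jig and lock it with the cam lever

### The job

Get the hash board ready for testing in the brown test jig: by pushing alone, square it up against the aluminium fence at the back and slide it along the fence until its connector end is fully home against the black probe block on the right, while the red cam lever is still open. Then push the red lever all the way round until it clamps the board, and take the hand away. Grip and lift nothing, and leave the tools and parts around the jig where they are.

Things in the scene. Friction and masses are not known exactly. Their poses are not given: they have to be found in the camera images.
- test_jig: Test jig, fixed: brown plate, 8 mm thick; its top is the bed the board slides on. Origin on the worktop under the plate; x away from the robot, y left; place and yaw (-0.18..0.06) vary. In this frame the plate spans x -170..145, y -252..223 mm. Aluminium fence along its back, black probe block at its right end, red cam lever at front right. Only the lever gives way.
- fence (a point): Middle of the fence's contact face (looks to jig -x), at x +120, y -15 mm in the jig's frame, half-way up, with the jig's axes. The fence runs along y from -217 to +188 mm, is 20 mm thick and its top is 32 mm above the worktop.
- probe_block (a point): Middle of the probe block's contact face (looks to jig +y), at x +38, y -215 mm in the jig's frame, half-way up, with the jig's axes. The block spans x -37..+113 mm, is 27 mm thick, and its top is 42 mm above the worktop (57 mm with the white plug on it).
- hash_board: Loose hash board, grey heatsinks on green, about 0.46 kg (varies), flat on the bed, 39 mm high. Its solid outline is a box x +-82, y -136..+140 mm; bits overhang by 3 mm. Origin on its underside. Its -y end has the white plugs and points right; its yaw is about the jig's. Starts 20-65 mm off the fence, 100-165 mm left of the block, skewed up to 0.13 rad. Slides with 2 to 5 N.
- home (a point): Point of the jig, with the jig's axes, where the board's origin lies when the board is home, touching fence and probe block: x +38, y -79, z +8 mm in the jig's frame.
- cam_lever (a joint): Lever angle about its upright pivot, rad: 0 open, red grip towards the robot (jig -x); grows clockwise seen from above; 1.6 end stop, closed, grip to the left (jig +y) along the board's near edge. Starts at 0 to 0.2, stays where left. Its eccentric black disc clears a home board by 5-7 mm when open, meets it at about 0.9, clamps it past 1.45. Takes 3 to 6 N at the grip, most near the end.
- lever_pivot (a point): The lever's pivot axis on the jig, at x -68, y -163 mm in the jig's frame, 28 mm above the worktop, with the jig's axes. The pivot is sprung: it yields towards the robot by about 1.5 mm as the cam clamps the board with some 18 N.
- lever_grip (a point): Centre of the red grip, 74 mm from the pivot and 28 mm above the worktop. The grip is 52 mm long (along the line from the pivot), 16 mm wide over its sides and reaches from 17 to 42 mm above the worktop. When closed, 13 mm are free between it and the board.
- multimeter: Bystander: teal multimeter lying on the worktop to the right of the jig, 150 x 74 x 44 mm. Origin under its centre.
- side_cutters: Bystander: red side cutters lying right of the jig, 109 x 58 x 12 mm. Origin under its centre.
- chip_case: Bystander: gilt chip case with a window lid lying in front of the jig to the right, 95 x 88 x 23 mm. Origin under its centre.
- solder_spool: Bystander: grey solder reel standing behind the fence, 60 mm across, 34 mm high. Origin under its centre.

How it is judged:
By the outcome, as a careful person would: the job done as asked, in the order asked, and still so for the second after the job is handed in, with the robot touching nothing.
It also fails if it takes over 64 s, if anything falls off the work surface, if the arm or the gripper's body presses on something with over 40 N, if the wrist force passes 120 N, or if a joint passes its speed limit or range.

### The arm

A 6-joint arm with a two-finger parallel gripper is mounted at the origin on a cart in front of the work surface, level with it; the furniture and walls round the work are solid. World frame = base frame: x ahead of the robot, y to its left, z up, the work surface at z = 0. Lengths are in mm, angles in rad, forces in N, time in s.
With the tool pointing down it reaches from about 275 to 775 mm from the base axis. Payload 14.6 kg.
Tool frame: the origin (TCP) lies where the fingers leave the gripper's body, on its centre line; the fingertips stand 73 mm ahead of it and the grasp point (between the pads) lies 54 mm ahead of it; z points along the fingers, y is the line along which they close (so a half turn about z gives the same grasp; the last joint's range is limited). The gripper opens to 85 mm and grips with 20 to 120 N. Pads are 22 mm wide; open, the fingers measure 114 mm over their backs; the gripper's body (76 mm by 85 mm) begins 54 mm behind the grasp point. The pads swing forward as they close: fully open they stand 13 mm farther back than shut.
Start: joints at [0.979, 0.263, -0.048, 1.259, 0, 1.415], TCP at [222.102, 475.709, 303.878] pointing down, gripper open.
Joint ranges: [-2.65, 2.65], [-0.89, 1.7], [-1.18, 1.37], [-2.13, 2.11], [-1.35, 1.29], [-3.14, 3.14]. Speed limits (rad/s): [1.89, 1.89, 2.57, 2.79, 3.14, 3.14].

### API

Orientations are given as a unit quaternion [w, x, y, z].
In Python, from workcell import manip gives the robot as it stands. The module is installed in compiled form; this text tells all that it offers.
- The arm moves only by the tool drive_tool, never from a script. Its argument "series" is a list of rows, each an object of numbers: "tx", "ty", "tz": the shift along the tool's x, y, z in m; "ax", "ay", "az": the turn, a rotation vector about the tool's x, y, z in degrees; "jaw": the opening, from 0 (shut) to 1 (fully open). In form: [{"tx": .., "ty": .., "tz": .., "ax": .., "ay": .., "az": .., "jaw": ..}, ...]. A call has 1 to 12 rows; each row shifts and turns the commanded pose from where the row before left it, along the tool's axes as they then stand; what a row does not reach is not made up. A row lasts 1/8 s, in which the tool goes at most 62.5 mm and 10.7 degrees, less where a joint would pass 70% of its speed; a pose out of reach is approached as far as the arm can. A call with a gripper value outside its range is refused whole. The fingers move at their own pace and stop on an object; the grip force is fixed at half the most. Time passes only in rows, so rows that do not move let the fingers close. It gives the time, the measured TCP pose, the force, the opening and the grip force at its end, in the units of the state.
- manip.observe(): the state, without advancing time (a new reading comes with each control period).
- manip.snapshot(name): name is "side" or "top"; returns (picture, depth): 384x512x3 uint8, blue, green, red; 384x512 float32, mm along the optical axis (not along the pixel's ray), 0 where there is no reading.
- manip.get_calibration(name): a dict with "intrinsics" (3x3 intrinsics, pixels), "rvec" (rotation vector, rad) and "tvec" (3), from world to camera coordinates, as OpenCV has them. Camera axes: x right, y down, z forward; pixel columns grow to the right and rows downward; lengths in mm; the calibration is good to about 2 mm. A picture is of the moment at which its call begins. get_calibration takes no time and is no camera call.
- manip.job_done(): hands the job in; it is judged then, once.
Trained networks look in the newest picture that a camera, given by its name, has taken for a name from the list of things; names that differ only in an ending like _2 or _b are one class to them, and where a whole thing is asked for, a point or a joint stands for the part that bears it (a point fixed in the world has none). Each returns a list of dicts, best first, with "score" (0 to 1); they miss things now and then, are a little off and sometimes report something else, mostly with a low value. They report only what shows in the picture. A call takes as long as a camera call.
- manip.find_in(query, camera): "location" ([x, y, z] in mm, in the coordinates of the camera as it stood for that picture, good to about 4 mm: the middle of the surface that is visible of it).
- manip.silhouettes(query, camera): "pixels" (384x512 bool, what is visible of it).
The state is a dict: "clock": time; "joint_pos": joint angles; "qvel": joint speeds; "tau": joint torques, N m; "ee_pos": TCP position; "tool_rot": TCP orientation; "wrist_force": force on the tool from outside, world axes, zero at the start; "wrist_torque": the same for the moment, N m; "opening": opening from 0.0 (shut) to 1.0 (fully open); "finger_force": force on a finger pad.
Only numpy, scipy, OpenCV 4.12 (cv2) and the standard library are available. Lean on these libraries where they do the work, as an engineer would, in place of code of your own. Each camera call takes 0.05 s, during which the arm holds its last target. There are 200 camera calls.

## Working session

There is one attempt and no reset: what is moved stays moved. The work goes in short steps, Python scripts to look and compute and a tool call to move; the robot and the scene stay as the last step left them, time stands still between calls to the robot, and variables do not carry over. Pictures are saved under pics/ and viewed, at most 10 in all, crops included, and the job is handed in when it is done.

Besides the shell and the picture viewer there is one more tool, called as a command line: name --argument value ..., lists and objects as JSON in quotes. drive_tool: Moves the arm, as the interface text tells. Its arguments: {"type":"object","properties":{"series":{"type":"array"}},"required":["series"]}

```bash
mkdir -p pics; cat > h.py <<'E'
from workcell import manip
import numpy as np, cv2
def cal(n):
    c=manip.get_calibration(n);R=cv2.Rodrigues(np.array(c["rvec"],float))[0]
    return np.array(c["intrinsics"],float),R,np.array(c["tvec"],float).ravel()
def cloud(n,d):
    K,R,t=cal(n);v,u=np.indices(d.shape)
    P=np.stack([(u-K[0,2])/K[0,0]*d,(v-K[1,2])/K[1,1]*d,d],-1)
    return (P-t)@R
def proj(n,p):
    K,R,t=cal(n);q=(R@np.array(p,float)+t);q=K@q;return q[:2]/q[2]
def loc(n,q):
    K,R,t=cal(n);return [(round(o["score"],2),np.round(R.T@(np.array(o["location"])-t),1)) for o in manip.find_in(q,n)]
E
python3 - <<'E'
from h import *
np.set_printoptions(suppress=True,precision=2)
s=manip.observe();print(s["tool_rot"],s["ee_pos"],s["clock"])
for n in("top","side"):
    im,d=manip.snapshot(n);cv2.imwrite(f"pics/{n}0.png",im);np.save(f"{n}0.npy",d)
    K,R,t=cal(n);print(n,K[0,0],"cam at",-R.T@t)
for q in("hash_board","test_jig","cam_lever","multimeter","side_cutters","chip_case","solder_spool","fence"): 
    print(q,loc("top",q))
    if q in("hash_board","test_jig","cam_lever"):
        S=manip.silhouettes(q,"top")
        P=cloud("top",np.load("top0.npy"))
        for o in S[:1]:
            X=P[o["pixels"]];np.save(q+".npy",o["pixels"]);print(o["score"],len(X),np.percentile(X,[2,50,98],axis=0))
            print(cv2.minAreaRect(X[:,:2].astype(np.float32)))
E
```

```text
[-0.    0.22  0.98 -0.  ] [222.01 475.54 303.44] 0.0
top 348.37010753749826 cam at [ 418.25 -302.7   889.61]
side 358.80174037671924 cam at [289.25 397.26 506.52]
hash_board [(0.61, array([533.8, -87.5,  34. ]))]
0.89 7838 [[ 452.34 -221.79   32.59]
 [ 532.37  -87.73   36.61]
 [ 615.43   45.53   46.99]]
((534.7562866210938, -121.42320251464844), (384.311279296875, 195.0631866455078), 84.18104553222656)
test_jig [(0.82, array([ 550.7, -197.4,    5.1]))]
0.7 15323 [[ 388.59 -366.89    3.27]
 [ 546.78 -200.76    6.87]
 [ 695.94   94.45   45.63]]
((547.1323852539062, -136.2837371826172), (324.4175720214844, 478.0683288574219), 2.9280097484588623)
cam_lever [(0.6, array([ 469.7, -286.3,   39.7])), (0.28, array([ 551.1, -199.7,    3.5]))]
0.66 349 [[ 403.87 -295.51   29.23]
 [ 467.36 -285.54   35.87]
 [ 511.5  -266.89   44.4 ]]
((457.6329650878906, -283.4953918457031), (113.3780746459961, 30.269771575927734), 5.788199424743652)
multimeter [(0.95, array([ 503.5, -559.3,   31.9]))]
side_cutters [(0.9, array([ 354. , -529.2,   11.2]))]
chip_case [(0.59, array([ 275.4, -342.4,   14.7]))]
solder_spool [(0.82, array([ 776.1, -135.7,   29.3]))]
fence [(0.87, array([ 551.2, -201.4,    8.1]))]
```

View pics/top0.png

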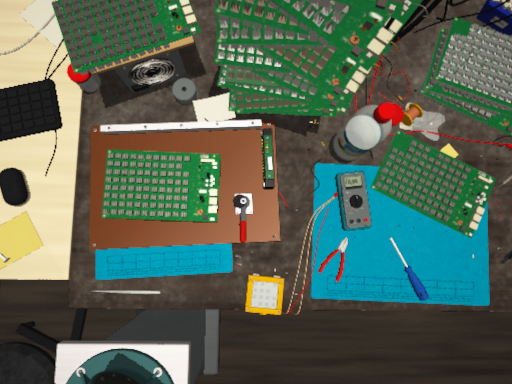

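View pics/side0.png

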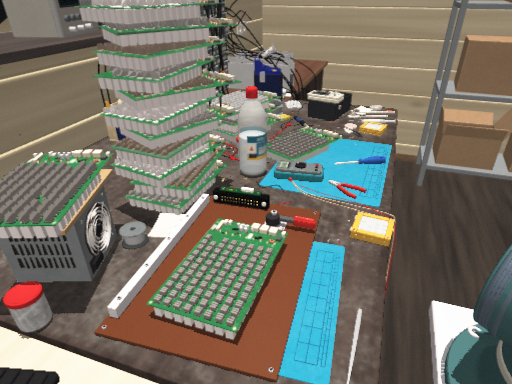

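The top view shows the board at px (103–221, 150–222), the fence along row ~127, the block at (268,160), and the lever pivot at (242,202) with its grip at (243,230), open. The side view agrees. Next I'll fit the jig and the board.

```bash
cat >> h.py <<'E'
def fit(d,bm,n="top"):
    """jig (x,y,yaw) from fence top, plate; board rect"""
    from scipy.optimize import minimize
    P=cloud(n,d);Z=P[...,2];
    m=(P[...,0]>350)&(P[...,0]<730)&(P[...,1]>-420)&(P[...,1]<150)
    f=m&(Z>26)&(Z<37)&(P[...,0]>640)&(P[...,0]<725); 
    return P,m,f
def trimrect(X,lo=1,hi=99):
    best=None
    for a in np.arange(-.3,.3,.002):
        u=X[:,0]*np.cos(a)+X[:,1]*np.sin(a);v=-X[:,0]*np.sin(a)+X[:,1]*np.cos(a)
        p=np.percentile(u,[lo,hi]);q=np.percentile(v,[lo,hi]);A=(p[1]-p[0])*(q[1]-q[0])
        if best is None or A<best[0]: best=(A,a,p,q)
    return best[1:]
E
python3 - <<'E'
from h import *
np.set_printoptions(suppress=True,precision=1)
d=np.load("top0.npy");bm=np.load("hash_board.npy");P,m,f=fit(d,bm)
n,l,s,c=cv2.connectedComponentsWithStats(f.astype(np.uint8))
k=1+np.argmax(s[1:,4]);X=P[l==k];print("fence px",s[k])
a=trimrect(X);print("fence",a, "ext",a[1][1]-a[1][0],a[2][1]-a[2][0])
j=m&(P[...,2]>3)&(P[...,2]<12)
n,l,s,c=cv2.connectedComponentsWithStats(j.astype(np.uint8));k=1+np.argmax(s[1:,4]);X=P[l==k];print("plate px",s[k],np.median(X[:,2]))
a=trimrect(X,.2,99.8);print("plate",a,"ext",a[1][1]-a[1][0],a[2][1]-a[2][0])
b=m&(P[...,2]>22)&cv2.dilate(bm.astype(np.uint8),np.ones((5,5))).astype(bool)
n,l,s,c=cv2.connectedComponentsWithStats(b.astype(np.uint8));k=1+np.argmax(s[1:,4]);X=P[l==k];print("board px",s[k])
a=trimrect(X,.3,99.7);print("board",a,"ext",a[1][1]-a[1][0],a[2][1]-a[2][0])
k=m&(P[...,2]>30)&(P[...,1]<-315)&(P[...,0]<690)
X=P[k];print("block",np.percentile(X,[3,50,97],axis=0))
E
```

```text
fence px [ 101  120  161   13 1107]
fence (np.float64(0.06000000000000033), array([670.6, 688. ]), array([-367.1,   28.1])) ext 17.394395390618115 395.22888459549085
plate px [   90   120   191   132 12668] 6.523154957195276
plate (np.float64(0.06000000000000033), array([379. , 688.9]), array([-405.3,   68.3])) ext 309.89912998043945 473.53570207337077
board px [ 102  150  119   72 7819]
board (np.float64(-0.10999999999999982), array([448.9, 631.9]), array([-255. ,  113.8])) ext 182.9409730504799 368.73320401797946
block [[ 536.8 -362.4   37.1]
 [ 605.7 -347.6   45.1]
 [ 681.4 -334.1   57.5]]
```

```bash
cat >> h.py <<'E'
def board(d,bm):
    P=cloud("top",d);b=(P[...,2]>25)&(P[...,2]<60)&(P[...,0]>400)&(d>0)&cv2.dilate(bm.astype(np.uint8),np.ones((5,5))).astype(bool)
    n,l,s,c=cv2.connectedComponentsWithStats(b.astype(np.uint8));k=1+np.argmax(s[1:,4]);return P[l==k]
E
python3 - <<'E'
from h import *
np.set_printoptions(suppress=True,precision=1)
d=np.load("top0.npy");bm=np.load("hash_board.npy");P,m,f=fit(d,bm)
n,l,s,c=cv2.connectedComponentsWithStats(f.astype(np.uint8));k=1+np.argmax(s[1:,4]);X=P[l==k]
print("fence linefit yaw",np.arctan(-np.polyfit(X[:,1],X[:,0],1)[0]), np.median(X[:,2]))
X=board(d,bm)
for t in(.3,1,2): 
    a=trimrect(X,t,100-t);print("board",a,"ext",a[1][1]-a[1][0],a[2][1]-a[2][0])
yaw=.058;C,S=np.cos(yaw),np.sin(yaw);o=np.array([549.2*C+154.5*S,549.2*S-154.5*C]);print("origin",o)
R=np.array([[C,-S],[S,C]])
def J(x,y):return o+R@[x,y]
print("home",J(38,-79),"pivot",J(-68,-163),"block",J(38,-215))
lm=np.load("cam_lever.npy")&(d>0);L=P[lm];q=(L[:,:2]-o)@R;print("lever jig",np.percentile(q,[2,50,98],axis=0))
im=cv2.imread("pics/top0.png");r=im[...,2].astype(int);red=(r>120)&(im[...,1]<70)&lm
g=(P[red][:,:2]-o)@R;print("grip jig",g.mean(0),len(g))
for c in([-82,-136],[82,-136],[82,140],[-82,140]): pass
for p,col in(((120,-217,32),0),((120,188,32),0),((-170,223,8),1),((-170,-252,8),1),((-37,-215,42),0),((113,-215,42),0),((-68,-163,40),1)):
    w=J(p[0],p[1]);u=proj("top",[*w,p[2]]).round().astype(int);cv2.circle(im,tuple(int(x) for x in u),2,(0,255,255),-1)
cv2.imwrite("pics/ov.png",cv2.resize(im[100:270,70:310],None,fx=3.3,fy=3.3))
E
```

```text
fence linefit yaw 0.05940795436300764 30.208771720358882
board (np.float64(-0.01999999999999974), array([451.9, 619.7]), array([-215. ,   62.8])) ext 167.80039700642465 277.7793133761441
board (np.float64(-0.021999999999999742), array([453.2, 618.8]), array([-212. ,   61.6])) ext 165.57027096646772 273.53158152596995
board (np.float64(-0.037999999999999756), array([456. , 618.1]), array([-200.8,   65.6])) ext 162.08686815820306 266.4523334244057
origin [ 557.2 -122.4]
home [ 599.7 -199.1] pivot [ 498.8 -289.1] block [ 607.6 -334.8]
lever jig [[-162.6 -165.8]
 [ -97.3 -157. ]
 [ -54.8 -140.8]]
grip jig [-141.  -156.7] 122
```

View pics/ov.png

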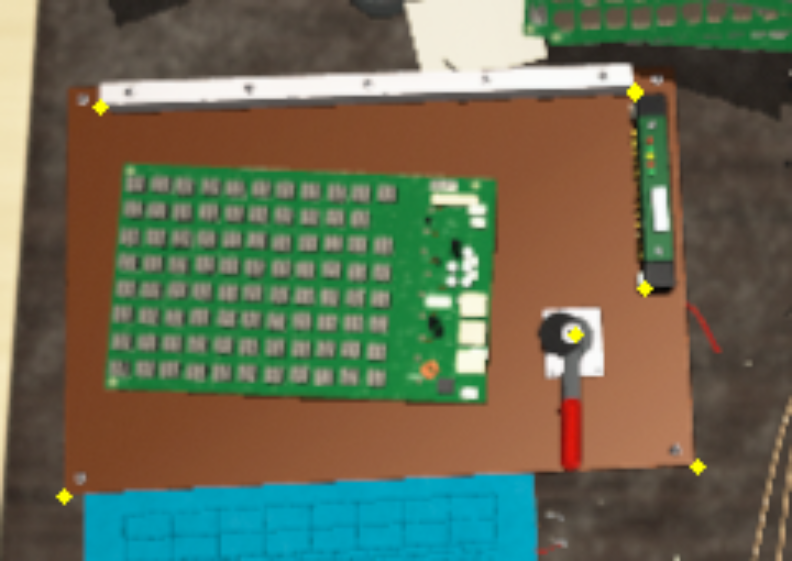

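The overlay fits: fence face, block and pivot all coincide. The board's front edge is around world x≈450, and it is skewed about -0.09 relative to the jig. Next is a small planner that turns jig waypoints into tool-frame rows.

```bash
cat > p.py <<'E'
from h import *
import json,sys
YAW=.056;O=np.array([557.2,-122.4]);RJ=np.array([[np.cos(YAW),-np.sin(YAW)],[np.sin(YAW),np.cos(YAW)]])
def pose():
    s=manip.observe();q=np.array(s["tool_rot"]);w,x,y,z=q
    yv=[2*(x*y-w*z),1-2*(x*x+z*z)];psi=np.arctan2(yv[1],yv[0])
    p=np.array(s["ee_pos"]);return p,psi,s
def show():
    p,psi,s=pose();j=RJ.T@(p[:2]-O)
    print("t",round(s["clock"],2),"jig",j.round(1),"z",round(p[2],1),"phi",round(np.degrees(psi-YAW),1)-90,"F",np.round(RJ.T@np.array(s["wrist_force"])[:2],1),round(s["wrist_force"][2],1),"op",round(s["opening"],2),"q",np.round(s["joint_pos"],2))
def plan(*wp):
    """wp: (jx,jy,z,phi_deg,rows); phi = tool-y angle from jig y, ccw"""
    p,psi,s=pose();j=RJ.T@(p[:2]-O);cur=np.array([*j,p[2],np.degrees(psi-YAW)-90]);rows=[]
    for *t,n in wp:
        t=np.array(t,float);D=(t-cur)/n;D[3]=(t[3]-cur[3]+180)%360-180;D[3]/=n
        for i in range(n):
            a=np.radians(cur[3]+90);yv=np.array([np.cos(a),np.sin(a)]);xv=np.array([-yv[1],yv[0]])
            rows.append(dict(tx=round(xv@D[:2]/1e3,4),ty=round(yv@D[:2]/1e3,4),tz=round(-D[2]/1e3,4),az=round(-D[3],1)));cur=cur+D
    for r in rows:print(json.dumps(r))
if __name__=="__main__":
    show(); plan(*eval(sys.argv[1])) if len(sys.argv)>1 else None
E
python3 p.py "[(-135,36,200,0,11)]"
```

```text
t 0.65 jig [-301.1  615.9] z 303.9 phi -28.200000000000003 F [1.  1.2] -0.0 op 1.0 q [ 0.98  0.26 -0.05  1.26 -0.    1.42]
{"tx": -0.0382, "ty": -0.0393, "tz": 0.0094, "az": -2.6}
{"tx": -0.0364, "ty": -0.041, "tz": 0.0094, "az": -2.6}
{"tx": -0.0346, "ty": -0.0426, "tz": 0.0094, "az": -2.6}
{"tx": -0.0326, "ty": -0.0441, "tz": 0.0094, "az": -2.6}
{"tx": -0.0306, "ty": -0.0455, "tz": 0.0094, "az": -2.6}
{"tx": -0.0286, "ty": -0.0468, "tz": 0.0094, "az": -2.6}
{"tx": -0.0264, "ty": -0.048, "tz": 0.0094, "az": -2.6}
{"tx": -0.0243, "ty": -0.0492, "tz": 0.0094, "az": -2.6}
{"tx": -0.022, "ty": -0.0502, "tz": 0.0094, "az": -2.6}
{"tx": -0.0198, "ty": -0.0512, "tz": 0.0094, "az": -2.6}
{"tx": -0.0174, "ty": -0.052, "tz": 0.0094, "az": -2.6}
```

drive_tool --series '[{"tx":-0.038,"ty":-0.039,"tz":0.009,"az":-2.6},{"tx":-0.036,"ty":-0.041,"tz":0.009,"az":-2.6},{"tx":-0.035,"ty":-0.043,"tz":0.009,"az":-2.6},{"tx":-0.033,"ty":-0.044,"tz":0.009,"az":-2.6},{"tx":-0.031,"ty":-0.045,"tz":0.009,"az":-2.6},{"tx":-0.029,"ty":-0.047,"tz":0.009,"az":-2.6},{"tx":-0.026,"ty":-0.048,"tz":0.009,"az":-2.6},{"tx":-0.024,"ty":-0.049,"tz":0.009,"az":-2.6},{"tx":-0.022,"ty":-0.05,"tz":0.009,"az":-2.6},{"tx":-0.02,"ty":-0.051,"tz":0.009,"az":-2.6},{"tx":-0.017,"ty":-0.052,"tz":0.009,"az":-2.6},{"tx":0}]'

```text
$.series[0]: bad value
```

```bash
python3 p.py "[(-140,36,82,0,4)]"
```

```text
t 0.65 jig [-301.1  615.9] z 303.9 phi -28.200000000000003 F [1.  1.2] -0.0 op 1.0 q [ 0.98  0.26 -0.05  1.26 -0.    1.42]
{"tx": -0.1041, "ty": -0.1087, "tz": 0.0555, "az": -7.1}
{"tx": -0.0899, "ty": -0.1206, "tz": 0.0555, "az": -7.1}
{"tx": -0.0744, "ty": -0.1308, "tz": 0.0555, "az": -7.1}
{"tx": -0.0578, "ty": -0.1389, "tz": 0.0555, "az": -7.1}
```

drive_tool --series '[{"tx":-0.038,"ty":-0.039,"tz":0.009,"ax":0,"ay":0,"az":-2.6,"jaw":1},{"tx":-0.036,"ty":-0.041,"tz":0.009,"ax":0,"ay":0,"az":-2.6,"jaw":1},{"tx":-0.035,"ty":-0.043,"tz":0.009,"ax":0,"ay":0,"az":-2.6,"jaw":1},{"tx":-0.033,"ty":-0.044,"tz":0.009,"ax":0,"ay":0,"az":-2.6,"jaw":1},{"tx":-0.031,"ty":-0.045,"tz":0.009,"ax":0,"ay":0,"az":-2.6,"jaw":1},{"tx":-0.029,"ty":-0.047,"tz":0.009,"ax":0,"ay":0,"az":-2.6,"jaw":1},{"tx":-0.026,"ty":-0.048,"tz":0.009,"ax":0,"ay":0,"az":-2.6,"jaw":1},{"tx":-0.024,"ty":-0.049,"tz":0.009,"ax":0,"ay":0,"az":-2.6,"jaw":1},{"tx":-0.022,"ty":-0.05,"tz":0.009,"ax":0,"ay":0,"az":-2.6,"jaw":1},{"tx":-0.02,"ty":-0.051,"tz":0.009,"ax":0,"ay":0,"az":-2.6,"jaw":1},{"tx":-0.017,"ty":-0.052,"tz":0.009,"ax":0,"ay":0,"az":-2.6,"jaw":1},{"tx":0,"ty":0,"tz":0,"ax":0,"ay":0,"az":0,"jaw":1}]'

```text
clock: 2.15
ee_pos: [423.0, -95.6, 204.3]
tool_rot: [-0.0, -0.029, 1.0, -0.0]
wrist_force: [-0.4, 0.4, 0.1]
opening: 1.0
finger_force: 0.0
```

```bash
sed -i 's/tz=round(-D\[2\]\/1e3,4),az/tz=round(-D[2]\/1e3,4),ax=0,ay=0,az/;s/,1)));cur/,1),jaw=JAW));cur/;s/^YAW/JAW=1;YAW/' p.py; python3 p.py "[(-140,36,82,0,4)]"
```

```text
t 2.15 jig [-132.5   34.2] z 204.3 phi 0.20000000000000284 F [-0.4  0.4] 0.1 op 1.0 q [-0.41  0.17 -0.46  0.94 -0.   -0.47]
{"tx": 0.0019, "ty": 0.0004, "tz": 0.0306, "ax": 0, "ay": 0, "az": 0.0, "jaw": 1}
{"tx": 0.0019, "ty": 0.0004, "tz": 0.0306, "ax": 0, "ay": 0, "az": 0.0, "jaw": 1}
{"tx": 0.0019, "ty": 0.0004, "tz": 0.0306, "ax": 0, "ay": 0, "az": 0.0, "jaw": 1}
{"tx": 0.0019, "ty": 0.0004, "tz": 0.0306, "ax": 0, "ay": 0, "az": 0.0, "jaw": 1}
```

drive_tool --series '[{"tx":0.003,"ty":0,"tz":0.03,"ax":0,"ay":0,"az":0,"jaw":1},{"tx":0.003,"ty":0,"tz":0.03,"ax":0,"ay":0,"az":0,"jaw":1},{"tx":0.003,"ty":0,"tz":0.03,"ax":0,"ay":0,"az":0,"jaw":1},{"tx":0,"ty":0,"tz":0.03,"ax":0,"ay":0,"az":0,"jaw":1},{"tx":0,"ty":0,"tz":0,"ax":0,"ay":0,"az":0,"jaw":1}]'

```text
clock: 2.78
ee_pos: [412.1, -92.3, 84.0]
tool_rot: [-0.001, -0.031, 1.0, 0.001]
wrist_force: [0.9, -0.9, 1.3]
opening: 0.998
finger_force: 0.0
```

drive_tool --series '[{"tx":-0.008,"ty":0,"tz":0,"ax":0,"ay":0,"az":0,"jaw":1},{"tx":-0.008,"ty":0,"tz":0,"ax":0,"ay":0,"az":0,"jaw":1},{"tx":-0.007,"ty":0,"tz":0,"ax":0,"ay":0,"az":0,"jaw":1},{"tx":-0.007,"ty":0,"tz":0,"ax":0,"ay":0,"az":0,"jaw":1},{"tx":-0.006,"ty":0,"tz":0,"ax":0,"ay":0,"az":0,"jaw":1},{"tx":-0.006,"ty":0,"tz":0,"ax":0,"ay":0,"az":0,"jaw":1},{"tx":-0.006,"ty":0,"tz":0,"ax":0,"ay":0,"az":0,"jaw":1},{"tx":-0.006,"ty":0,"tz":0,"ax":0,"ay":0,"az":0,"jaw":1},{"tx":-0.006,"ty":0,"tz":0,"ax":0,"ay":0,"az":0,"jaw":1}]'

```text
clock: 3.9
ee_pos: [472.8, -89.4, 84.9]
tool_rot: [-0.001, -0.031, 1.0, -0.0]
wrist_force: [-6.9, -0.6, 4.4]
opening: 0.999
finger_force: 3.2
```

```bash
python3 p.py; python3 - <<'E'
from h import *
im,d=manip.snapshot("top");cv2.imwrite("pics/a.png",cv2.resize(im[100:270,70:310],None,fx=3.3,fy=3.3))
E
```

```text
t 3.9 jig [-82.4  37.6] z 84.9 phi 0.4000000000000057 F [-6.9 -0.2] 4.4 op 1.0 q [-0.36  0.37 -0.55  0.65 -0.   -0.42]
```

View pics/a.png

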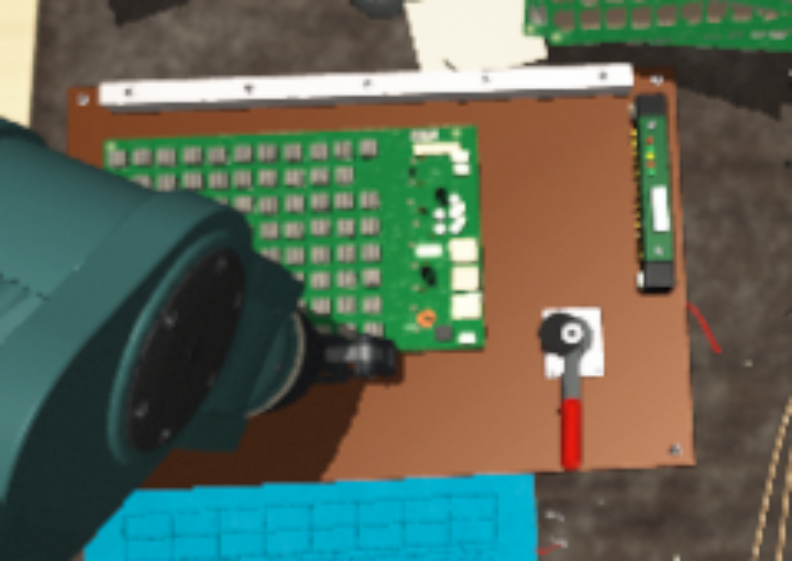

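The board (top edge px 110,143 → 475,127) is now about parallel to the fence, with roughly 27 mm left to go. I'll keep pushing.

drive_tool --series '[{"tx":-0.005,"ty":0,"tz":0,"ax":0,"ay":0,"az":0,"jaw":1},{"tx":-0.005,"ty":0,"tz":0,"ax":0,"ay":0,"az":0,"jaw":1},{"tx":-0.005,"ty":0,"tz":0,"ax":0,"ay":0,"az":0,"jaw":1},{"tx":-0.004,"ty":0,"tz":0,"ax":0,"ay":0,"az":0,"jaw":1},{"tx":-0.003,"ty":0,"tz":0,"ax":0,"ay":0,"az":0,"jaw":1},{"tx":0,"ty":0,"tz":0,"ax":0,"ay":0,"az":0,"jaw":1}]'

```text
clock: 4.7
ee_pos: [495.3, -88.1, 84.8]
tool_rot: [0.0, -0.031, 1.0, 0.0]
wrist_force: [-0.6, -0.3, 0.2]
opening: 1.0
finger_force: 0.5
```

drive_tool --series '[{"tx":-0.002,"ty":0,"tz":0,"ax":0,"ay":0,"az":0,"jaw":1},{"tx":-0.001,"ty":0,"tz":0,"ax":0,"ay":0,"az":0,"jaw":1}]'

```text
clock: 4.95
ee_pos: [498.0, -88.0, 84.8]
tool_rot: [-0.0, -0.031, 1.0, 0.0]
wrist_force: [-3.2, -0.4, -0.2]
opening: 0.994
finger_force: 1.8
```

```bash
python3 p.py
```

```text
t 4.95 jig [-57.1  37.7] z 84.8 phi 0.4000000000000057 F [-3.3 -0.2] -0.2 op 0.99 q [-0.34  0.4  -0.49  0.67  0.   -0.4 ]
```

drive_tool --series '[{"tx":-0.0015,"ty":0,"tz":0,"ax":0,"ay":0,"az":0,"jaw":1},{"tx":-0.0015,"ty":0,"tz":0,"ax":0,"ay":0,"az":0,"jaw":1}]'

```text
clock: 5.2
ee_pos: [501.1, -87.7, 84.8]
tool_rot: [-0.0, -0.031, 1.0, 0.0]
wrist_force: [-8.3, 2.4, 1.6]
opening: 0.996
finger_force: 4.7
```

drive_tool --series '[{"tx":-0.0015,"ty":0,"tz":0,"ax":0,"ay":0,"az":0,"jaw":1},{"tx":-0.0005,"ty":0,"tz":0,"ax":0,"ay":0,"az":0,"jaw":1}]'

```text
clock: 5.45
ee_pos: [501.4, -87.6, 84.8]
tool_rot: [-0.002, -0.031, 1.0, -0.0]
wrist_force: [-16.9, -2.2, 11.8]
opening: 0.995
finger_force: 8.6
```

```bash
python3 p.py "[(-85,38,84,0,2),(-85,60,150,-9,2),(30,225,150,-75,8)]"
```

```text
t 5.45 jig [-53.8  37.9] z 84.8 phi 0.29999999999999716 F [-17.   -1.2] 11.8 op 0.99 q [-0.33  0.41 -0.48  0.68 -0.   -0.39]
{"tx": 0.0156, "ty": 0.0001, "tz": 0.0004, "ax": 0, "ay": 0, "az": 0.2, "jaw": 1}
{"tx": 0.0156, "ty": 0.0001, "tz": 0.0004, "ax": 0, "ay": 0, "az": 0.2, "jaw": 1}
{"tx": 0.0, "ty": 0.011, "tz": -0.033, "ax": 0, "ay": 0, "az": 4.5, "jaw": 1}
{"tx": 0.0009, "ty": 0.011, "tz": -0.033, "ax": 0, "ay": 0, "az": 4.5, "jaw": 1}
{"tx": -0.011, "ty": 0.0226, "tz": -0.0, "ax": 0, "ay": 0, "az": 8.2, "jaw": 1}
{"tx": -0.0076, "ty": 0.024, "tz": -0.0, "ax": 0, "ay": 0, "az": 8.2, "jaw": 1}
{"tx": -0.0041, "ty": 0.0248, "tz": -0.0, "ax": 0, "ay": 0, "az": 8.2, "jaw": 1}
{"tx": -0.0005, "ty": 0.0251, "tz": -0.0, "ax": 0, "ay": 0, "az": 8.2, "jaw": 1}
{"tx": 0.0031, "ty": 0.0249, "tz": -0.0, "ax": 0, "ay": 0, "az": 8.2, "jaw": 1}
{"tx": 0.0067, "ty": 0.0242, "tz": -0.0, "ax": 0, "ay": 0, "az": 8.2, "jaw": 1}
{"tx": 0.0101, "ty": 0.023, "tz": -0.0, "ax": 0, "ay": 0, "az": 8.2, "jaw": 1}
{"tx": 0.0133, "ty": 0.0213, "tz": -0.0, "ax": 0, "ay": 0, "az": 8.2, "jaw": 1}
```

drive_tool --series '[{"tx":0.016,"ty":0,"tz":0,"ax":0,"ay":0,"az":0,"jaw":1},{"tx":0.016,"ty":0,"tz":0,"ax":0,"ay":0,"az":0,"jaw":1},{"tx":0.0,"ty":0.011,"tz":-0.033,"ax":0,"ay":0,"az":4.5,"jaw":1},{"tx":0.001,"ty":0.011,"tz":-0.033,"ax":0,"ay":0,"az":4.5,"jaw":1},{"tx":-0.011,"ty":0.0226,"tz":0,"ax":0,"ay":0,"az":8.2,"jaw":1},{"tx":-0.0076,"ty":0.024,"tz":0,"ax":0,"ay":0,"az":8.2,"jaw":1},{"tx":-0.004,"ty":0.025,"tz":0,"ax":0,"ay":0,"az":8.2,"jaw":1},{"tx":-0.0005,"ty":0.025,"tz":0,"ax":0,"ay":0,"az":8.2,"jaw":1},{"tx":0.003,"ty":0.025,"tz":0,"ax":0,"ay":0,"az":8.2,"jaw":1},{"tx":0.0067,"ty":0.024,"tz":0,"ax":0,"ay":0,"az":8.2,"jaw":1},{"tx":0.01,"ty":0.023,"tz":0,"ax":0,"ay":0,"az":8.2,"jaw":1},{"tx":0.013,"ty":0.021,"tz":0,"ax":0,"ay":0,"az":8.2,"jaw":1}]'

```text
clock: 6.95
ee_pos: [574.3, 104.9, 151.1]
tool_rot: [0.0, 0.583, 0.813, 0.001]
wrist_force: [0.1, -1.1, -0.7]
opening: 1.002
finger_force: 0.0
```

```bash
python3 p.py "[(36,222,120,-90,3),(36,222,84,-90,2)]"; python3 - <<'E'
from h import *
im,d=manip.snapshot("side");cv2.imwrite("pics/b.png",im)
E
```

```text
t 6.95 jig [ 29.8 226. ] z 151.1 phi -74.5 F [-0.  -1.1] -0.7 op 1.0 q [ 0.04  0.45 -0.2   0.93  0.    1.29]
{"tx": -0.0018, "ty": 0.0016, "tz": 0.0104, "ax": 0, "ay": 0, "az": 5.2, "jaw": 1}
{"tx": -0.0017, "ty": 0.0018, "tz": 0.0104, "ax": 0, "ay": 0, "az": 5.2, "jaw": 1}
{"tx": -0.0015, "ty": 0.0019, "tz": 0.0104, "ax": 0, "ay": 0, "az": 5.2, "jaw": 1}
{"tx": 0.0, "ty": 0.0, "tz": 0.018, "ax": 0, "ay": 0, "az": -0.0, "jaw": 1}
{"tx": 0.0, "ty": 0.0, "tz": 0.018, "ax": 0, "ay": 0, "az": -0.0, "jaw": 1}
```

View pics/b.png

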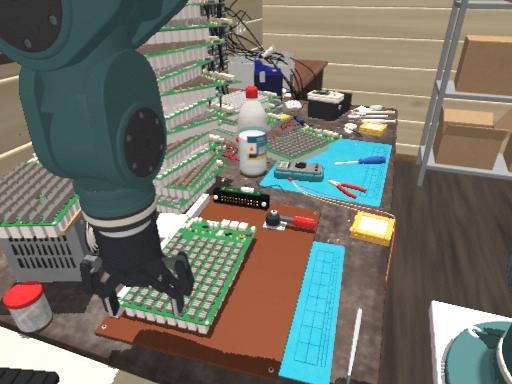

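The board lies along the fence (side view 120–255, 215–330), and the hand is past its left end. I'll lower it and push right.

drive_tool --series '[{"tx":-0.002,"ty":0.0016,"tz":0.0104,"ax":0,"ay":0,"az":5.2,"jaw":1},{"tx":-0.002,"ty":0.0018,"tz":0.0104,"ax":0,"ay":0,"az":5.2,"jaw":1},{"tx":-0.001,"ty":0.0018,"tz":0.0104,"ax":0,"ay":0,"az":5.2,"jaw":1},{"tx":0,"ty":0,"tz":0.018,"ax":0,"ay":0,"az":0,"jaw":1},{"tx":0,"ty":0,"tz":0.018,"ax":0,"ay":0,"az":0,"jaw":1},{"tx":-0.01,"ty":0,"tz":0,"ax":0,"ay":0,"az":0,"jaw":1},{"tx":-0.01,"ty":0,"tz":0,"ax":0,"ay":0,"az":0,"jaw":1},{"tx":-0.008,"ty":0,"tz":0,"ax":0,"ay":0,"az":0,"jaw":1}]'

```text
clock: 8.0
ee_pos: [581.8, 71.7, 84.5]
tool_rot: [0.0, 0.686, 0.728, 0.001]
wrist_force: [0.2, 5.7, 3.6]
opening: 0.998
finger_force: 2.7
```

drive_tool --series '[{"tx":-0.008,"ty":0,"tz":0,"ax":0,"ay":0,"az":0,"jaw":1},{"tx":-0.008,"ty":0,"tz":0,"ax":0,"ay":0,"az":0,"jaw":1},{"tx":-0.008,"ty":0,"tz":0,"ax":0,"ay":0,"az":0,"jaw":1},{"tx":-0.008,"ty":0,"tz":0,"ax":0,"ay":0,"az":0,"jaw":1},{"tx":-0.008,"ty":0,"tz":0,"ax":0,"ay":0,"az":0,"jaw":1}]'

```text
clock: 8.62
ee_pos: [584.0, 32.4, 84.5]
tool_rot: [0.0, 0.686, 0.728, 0.001]
wrist_force: [-0.9, 6.3, 4.8]
opening: 1.001
finger_force: 3.2
```

```bash
python3 p.py; python3 - <<'E'
from h import *
im,d=manip.snapshot("top");cv2.imwrite("pics/c.png",cv2.resize(im[100:270,70:310],None,fx=3.3,fy=3.3))
E
```

```text
t 8.62 jig [ 35.4 153. ] z 84.5 phi -89.8 F [-0.5  6.4] 4.8 op 1.0 q [-0.08  0.51 -0.29  0.77  0.    1.43]
```

View pics/c.png

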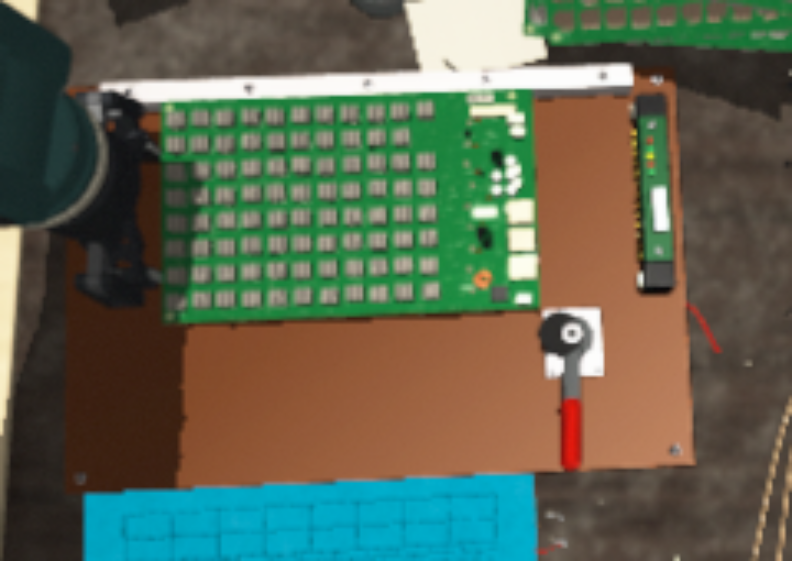

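The board is flush along the fence, its lower edge at row ~308 clear of the cam (px 541+, 312). About 80 mm remain.

drive_tool --series '[{"tx":-0.007,"ty":0.0002,"tz":0,"ax":0,"ay":0,"az":0,"jaw":1},{"tx":-0.007,"ty":0.0002,"tz":0,"ax":0,"ay":0,"az":0,"jaw":1},{"tx":-0.007,"ty":0.0002,"tz":0,"ax":0,"ay":0,"az":0,"jaw":1},{"tx":-0.007,"ty":0.0002,"tz":0,"ax":0,"ay":0,"az":0,"jaw":1},{"tx":-0.007,"ty":0.0002,"tz":0,"ax":0,"ay":0,"az":0,"jaw":1},{"tx":-0.007,"ty":0.0002,"tz":0,"ax":0,"ay":0,"az":0,"jaw":1}]'

```text
clock: 9.43
ee_pos: [587.2, -9.2, 84.3]
tool_rot: [-0.0, 0.686, 0.728, 0.001]
wrist_force: [-3.0, 8.0, 5.6]
opening: 1.0
finger_force: 4.0
```

drive_tool --series '[{"tx":-0.006,"ty":0.0002,"tz":0,"ax":0,"ay":0,"az":0,"jaw":1},{"tx":-0.006,"ty":0.0002,"tz":0,"ax":0,"ay":0,"az":0,"jaw":1},{"tx":-0.006,"ty":0.0002,"tz":0,"ax":0,"ay":0,"az":0,"jaw":1},{"tx":-0.005,"ty":0.0002,"tz":0,"ax":0,"ay":0,"az":0,"jaw":1},{"tx":-0.004,"ty":0.0002,"tz":0,"ax":0,"ay":0,"az":0,"jaw":1},{"tx":-0.002,"ty":0,"tz":0,"ax":0,"ay":0,"az":0,"jaw":1}]'

```text
clock: 10.18
ee_pos: [589.3, -37.7, 84.0]
tool_rot: [-0.001, 0.686, 0.728, 0.0]
wrist_force: [-4.6, 9.2, 5.1]
opening: 0.995
finger_force: 4.6
```

```bash
python3 p.py
```

```text
t 10.18 jig [36.8 82.7] z 84.0 phi -89.8 F [-4.1  9.4] 5.1 op 0.99 q [-0.2   0.52 -0.27  0.78  0.    1.31]
```

Jig y is at 82.7 and contact is expected near 72. I'll finish with small steps.

drive_tool --series '[{"tx":-0.003,"ty":0,"tz":0,"ax":0,"ay":0,"az":0,"jaw":1},{"tx":-0.003,"ty":0,"tz":0,"ax":0,"ay":0,"az":0,"jaw":1},{"tx":-0.002,"ty":0,"tz":0,"ax":0,"ay":0,"az":0,"jaw":1}]'

```text
clock: 10.55
ee_pos: [589.7, -45.7, 84.0]
tool_rot: [-0.001, 0.686, 0.728, 0.0]
wrist_force: [-4.6, 9.2, 6.6]
opening: 0.997
finger_force: 4.6
```

drive_tool --series '[{"tx":-0.0015,"ty":0,"tz":0,"ax":0,"ay":0,"az":0,"jaw":1},{"tx":-0.0015,"ty":0,"tz":0,"ax":0,"ay":0,"az":0,"jaw":1}]'

```text
clock: 10.8
ee_pos: [589.7, -46.6, 84.0]
tool_rot: [-0.003, 0.685, 0.728, 0.002]
wrist_force: [-2.8, 33.6, 11.4]
opening: 1.003
finger_force: 17.0
```

drive_tool --series '[{"tx":-0.001,"ty":0,"tz":0,"ax":0,"ay":0,"az":0,"jaw":1},{"tx":-0.001,"ty":0,"tz":0,"ax":0,"ay":0,"az":0,"jaw":1}]'

```text
clock: 11.05
ee_pos: [589.7, -46.9, 84.1]
tool_rot: [-0.004, 0.685, 0.728, 0.004]
wrist_force: [-2.6, 46.4, 13.8]
opening: 0.998
finger_force: 23.4
```

The block stopped it at 34–46 N, y fixed. I'll back off, rise, close the fingers and travel to the right of the lever grip.

```bash
sed -i 's/JAW=1;/JAW=0;/' p.py; python3 p.py "[(37,95,84,-90,2),(37,95,150,-90,2),(-150,-205,150,-94,7)]"
```

```text
t 11.05 jig [36.7 73.6] z 84.1 phi -89.7 F [ 0.  46.5] 13.8 op 1.0 q [-0.22  0.52 -0.27  0.78  0.01  1.29]
{"tx": 0.0107, "ty": 0.0002, "tz": 0.0, "ax": 0, "ay": 0, "az": 0.2, "jaw": 0}
{"tx": 0.0107, "ty": 0.0002, "tz": 0.0, "ax": 0, "ay": 0, "az": 0.2, "jaw": 0}
{"tx": 0.0, "ty": 0.0, "tz": -0.033, "ax": 0, "ay": 0, "az": -0.0, "jaw": 0}
{"tx": 0.0, "ty": 0.0, "tz": -0.033, "ax": 0, "ay": 0, "az": -0.0, "jaw": 0}
{"tx": -0.0429, "ty": -0.0267, "tz": -0.0, "ax": 0, "ay": 0, "az": 0.6, "jaw": 0}
{"tx": -0.0431, "ty": -0.0263, "tz": -0.0, "ax": 0, "ay": 0, "az": 0.6, "jaw": 0}
{"tx": -0.0434, "ty": -0.0259, "tz": -0.0, "ax": 0, "ay": 0, "az": 0.6, "jaw": 0}
{"tx": -0.0436, "ty": -0.0254, "tz": -0.0, "ax": 0, "ay": 0, "az": 0.6, "jaw": 0}
{"tx": -0.0439, "ty": -0.025, "tz": -0.0, "ax": 0, "ay": 0, "az": 0.6, "jaw": 0}
{"tx": -0.0441, "ty": -0.0245, "tz": -0.0, "ax": 0, "ay": 0, "az": 0.6, "jaw": 0}
{"tx": -0.0444, "ty": -0.0241, "tz": -0.0, "ax": 0, "ay": 0, "az": 0.6, "jaw": 0}
```

drive_tool --series '[{"tx":0.011,"ty":0,"tz":0,"ax":0,"ay":0,"az":0,"jaw":1},{"tx":0.011,"ty":0,"tz":0,"ax":0,"ay":0,"az":0,"jaw":1},{"tx":0,"ty":0,"tz":-0.033,"ax":0,"ay":0,"az":0,"jaw":1},{"tx":0.02,"ty":0,"tz":-0.033,"ax":0,"ay":0,"az":0,"jaw":0}]'

```text
clock: 11.55
ee_pos: [588.2, -9.8, 150.4]
tool_rot: [0.0, 0.687, 0.727, -0.0]
wrist_force: [0.5, 0.0, 0.5]
opening: 0.819
finger_force: 0.0
```

```bash
python3 - <<'E'
from h import *
im,d=manip.snapshot("top");np.save("d.npy",d);cv2.imwrite("pics/d.png",cv2.resize(im[105:225,120:300],None,fx=4.4,fy=4.4,interpolation=cv2.INTER_CUBIC))
E
python3 p.py "[(-150,-205,150,-94,8)]"
```

```text
t 11.6 jig [ 38.4 112.9] z 154.7 phi -89.8 F [1.2 3.4] 5.4 op 0.73 q [-0.15  0.45 -0.18  0.94  0.    1.36]
{"tx": -0.0397, "ty": -0.0237, "tz": 0.0006, "ax": 0, "ay": 0, "az": 0.5, "jaw": 0}
{"tx": -0.0399, "ty": -0.0233, "tz": 0.0006, "ax": 0, "ay": 0, "az": 0.5, "jaw": 0}
{"tx": -0.0401, "ty": -0.0229, "tz": 0.0006, "ax": 0, "ay": 0, "az": 0.5, "jaw": 0}
{"tx": -0.0403, "ty": -0.0226, "tz": 0.0006, "ax": 0, "ay": 0, "az": 0.5, "jaw": 0}
{"tx": -0.0405, "ty": -0.0222, "tz": 0.0006, "ax": 0, "ay": 0, "az": 0.5, "jaw": 0}
{"tx": -0.0407, "ty": -0.0218, "tz": 0.0006, "ax": 0, "ay": 0, "az": 0.5, "jaw": 0}
{"tx": -0.0409, "ty": -0.0215, "tz": 0.0006, "ax": 0, "ay": 0, "az": 0.5, "jaw": 0}
{"tx": -0.0411, "ty": -0.0211, "tz": 0.0006, "ax": 0, "ay": 0, "az": 0.5, "jaw": 0}
```

View pics/d.png

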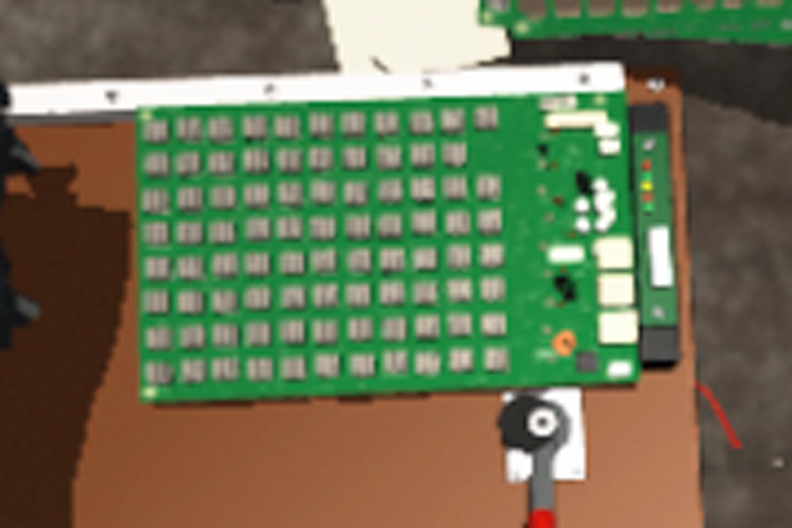

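Right end against the block (px ~635), long edge along the fence, and the lever is still open. I'll add one brief two-finger push on the front edge to make sure it is flush with the fence.

```bash
sed -i 's/JAW=0;/JAW=1;/' p.py; python3 p.py "[(-85,-65,150,0,9),(-85,-65,84,0,2)]"
```

```text
t 11.6 jig [ 38.4 112.9] z 154.7 phi -89.8 F [1.2 3.4] 5.4 op 0.73 q [-0.15  0.45 -0.18  0.94  0.    1.36]
{"tx": -0.0197, "ty": -0.0138, "tz": 0.0005, "ax": 0, "ay": 0, "az": -10.0, "jaw": 1}
{"tx": -0.017, "ty": -0.017, "tz": 0.0005, "ax": 0, "ay": 0, "az": -10.0, "jaw": 1}
{"tx": -0.0138, "ty": -0.0197, "tz": 0.0005, "ax": 0, "ay": 0, "az": -10.0, "jaw": 1}
{"tx": -0.0102, "ty": -0.0218, "tz": 0.0005, "ax": 0, "ay": 0, "az": -10.0, "jaw": 1}
{"tx": -0.0063, "ty": -0.0232, "tz": 0.0005, "ax": 0, "ay": 0, "az": -10.0, "jaw": 1}
{"tx": -0.0022, "ty": -0.024, "tz": 0.0005, "ax": 0, "ay": 0, "az": -10.0, "jaw": 1}
{"tx": 0.002, "ty": -0.024, "tz": 0.0005, "ax": 0, "ay": 0, "az": -10.0, "jaw": 1}
{"tx": 0.0061, "ty": -0.0233, "tz": 0.0005, "ax": 0, "ay": 0, "az": -10.0, "jaw": 1}
{"tx": 0.0101, "ty": -0.0218, "tz": 0.0005, "ax": 0, "ay": 0, "az": -10.0, "jaw": 1}
{"tx": 0.0, "ty": 0.0, "tz": 0.033, "ax": 0, "ay": 0, "az": -0.0, "jaw": 1}
{"tx": 0.0, "ty": 0.0, "tz": 0.033, "ax": 0, "ay": 0, "az": -0.0, "jaw": 1}
```

drive_tool --series '[{"tx":-0.02,"ty":-0.014,"tz":0,"ax":0,"ay":0,"az":-10,"jaw":1},{"tx":-0.017,"ty":-0.017,"tz":0,"ax":0,"ay":0,"az":-10,"jaw":1},{"tx":-0.014,"ty":-0.02,"tz":0,"ax":0,"ay":0,"az":-10,"jaw":1},{"tx":-0.01,"ty":-0.022,"tz":0,"ax":0,"ay":0,"az":-10,"jaw":1},{"tx":-0.006,"ty":-0.023,"tz":0,"ax":0,"ay":0,"az":-10,"jaw":1},{"tx":-0.002,"ty":-0.024,"tz":0,"ax":0,"ay":0,"az":-10,"jaw":1},{"tx":0.002,"ty":-0.024,"tz":0,"ax":0,"ay":0,"az":-10,"jaw":1},{"tx":0.006,"ty":-0.023,"tz":0,"ax":0,"ay":0,"az":-10,"jaw":1},{"tx":0.01,"ty":-0.022,"tz":0,"ax":0,"ay":0,"az":-10,"jaw":1}]'

```text
clock: 12.72
ee_pos: [474.0, -194.7, 149.7]
tool_rot: [0.0, -0.032, 0.999, -0.0]
wrist_force: [0.0, 0.4, 0.3]
opening: 0.997
finger_force: 0.0
```

```bash
python3 p.py "[(-80,-65,120,0,2),(-80,-65,84,0,2),(-60,-65,84,0,3)]"
```

```text
t 12.72 jig [-87.1 -67.6] z 149.7 phi 0.5 F [0.  0.4] 0.3 op 1.0 q [-0.55  0.34 -0.38  0.85 -0.   -0.61]
{"tx": -0.0035, "ty": 0.0013, "tz": 0.0149, "ax": 0, "ay": 0, "az": 0.2, "jaw": 1}
{"tx": -0.0035, "ty": 0.0013, "tz": 0.0149, "ax": 0, "ay": 0, "az": 0.2, "jaw": 1}
{"tx": 0.0, "ty": 0.0, "tz": 0.018, "ax": 0, "ay": 0, "az": -0.0, "jaw": 1}
{"tx": 0.0, "ty": 0.0, "tz": 0.018, "ax": 0, "ay": 0, "az": -0.0, "jaw": 1}
{"tx": -0.0067, "ty": 0.0, "tz": -0.0, "ax": 0, "ay": 0, "az": -0.0, "jaw": 1}
{"tx": -0.0067, "ty": 0.0, "tz": -0.0, "ax": 0, "ay": 0, "az": -0.0, "jaw": 1}
{"tx": -0.0067, "ty": 0.0, "tz": -0.0, "ax": 0, "ay": 0, "az": -0.0, "jaw": 1}
```

drive_tool --series '[{"tx":-0.003,"ty":0.001,"tz":0.022,"ax":0,"ay":0,"az":0.2,"jaw":1},{"tx":-0.003,"ty":0.001,"tz":0.022,"ax":0,"ay":0,"az":0.2,"jaw":1},{"tx":0,"ty":0,"tz":0.022,"ax":0,"ay":0,"az":0,"jaw":1},{"tx":-0.008,"ty":0,"tz":0,"ax":0,"ay":0,"az":0,"jaw":1},{"tx":-0.008,"ty":0,"tz":0,"ax":0,"ay":0,"az":0,"jaw":1},{"tx":-0.004,"ty":0,"tz":0,"ax":0,"ay":0,"az":0,"jaw":1},{"tx":-0.003,"ty":0,"tz":0,"ax":0,"ay":0,"az":0,"jaw":1}]'

```text
clock: 13.6
ee_pos: [503.9, -190.5, 84.2]
tool_rot: [0.0, -0.026, 1.0, -0.0]
wrist_force: [0.2, -0.5, 0.5]
opening: 0.998
finger_force: 0.0
```

drive_tool --series '[{"tx":-0.002,"ty":0,"tz":0,"ax":0,"ay":0,"az":0,"jaw":1},{"tx":-0.002,"ty":0,"tz":0,"ax":0,"ay":0,"az":0,"jaw":1}]'

```text
clock: 13.85
ee_pos: [507.2, -190.2, 83.7]
tool_rot: [-0.0, -0.026, 1.0, -0.0]
wrist_force: [-9.7, -2.1, 4.7]
opening: 1.0
finger_force: 5.6
```

```bash
python3 p.py
```

```text
t 13.85 jig [-53.7 -64.9] z 83.7 phi -0.20000000000000284 F [-9.8 -1.5] 4.7 op 1.0 q [-0.51  0.45 -0.4   0.71 -0.   -0.56]
```

drive_tool --series '[{"tx":-0.001,"ty":0,"tz":0,"ax":0,"ay":0,"az":0,"jaw":1},{"tx":0.02,"ty":0,"tz":0,"ax":0,"ay":0,"az":0,"jaw":1},{"tx":0.015,"ty":0,"tz":-0.035,"ax":0,"ay":0,"az":0,"jaw":0},{"tx":0,"ty":0,"tz":-0.035,"ax":0,"ay":0,"az":0,"jaw":0}]'

```text
clock: 14.35
ee_pos: [472.2, -191.8, 154.4]
tool_rot: [-0.001, -0.026, 1.0, 0.0]
wrist_force: [1.0, -0.3, 0.6]
opening: 0.601
finger_force: 0.0
```

```bash
sed -i 's/JAW=1;/JAW=0;/' p.py; python3 p.py "[(-148,-203,150,87,9),(-148,-203,94,87,2)]"
```

```text
t 14.35 jig [-88.8 -64.6] z 154.4 phi -0.29999999999999716 F [ 1.  -0.3] 0.6 op 0.6 q [-0.55  0.33 -0.38  0.86 -0.   -0.6 ]
{"tx": 0.0065, "ty": -0.0154, "tz": 0.0005, "ax": 0, "ay": 0, "az": -9.7, "jaw": 0}
{"tx": 0.009, "ty": -0.0141, "tz": 0.0005, "ax": 0, "ay": 0, "az": -9.7, "jaw": 0}
{"tx": 0.0113, "ty": -0.0124, "tz": 0.0005, "ax": 0, "ay": 0, "az": -9.7, "jaw": 0}
{"tx": 0.0132, "ty": -0.0103, "tz": 0.0005, "ax": 0, "ay": 0, "az": -9.7, "jaw": 0}
{"tx": 0.0147, "ty": -0.0079, "tz": 0.0005, "ax": 0, "ay": 0, "az": -9.7, "jaw": 0}
{"tx": 0.0159, "ty": -0.0053, "tz": 0.0005, "ax": 0, "ay": 0, "az": -9.7, "jaw": 0}
{"tx": 0.0165, "ty": -0.0026, "tz": 0.0005, "ax": 0, "ay": 0, "az": -9.7, "jaw": 0}
{"tx": 0.0167, "ty": 0.0002, "tz": 0.0005, "ax": 0, "ay": 0, "az": -9.7, "jaw": 0}
{"tx": 0.0165, "ty": 0.003, "tz": 0.0005, "ax": 0, "ay": 0, "az": -9.7, "jaw": 0}
{"tx": 0.0, "ty": 0.0, "tz": 0.028, "ax": 0, "ay": 0, "az": -0.0, "jaw": 0}
{"tx": 0.0, "ty": 0.0, "tz": 0.028, "ax": 0, "ay": 0, "az": -0.0, "jaw": 0}
```

drive_tool --series '[{"tx":0.0065,"ty":-0.0154,"tz":0,"ax":0,"ay":0,"az":-9.7,"jaw":0},{"tx":0.009,"ty":-0.014,"tz":0,"ax":0,"ay":0,"az":-9.7,"jaw":0},{"tx":0.0113,"ty":-0.0124,"tz":0,"ax":0,"ay":0,"az":-9.7,"jaw":0},{"tx":0.0132,"ty":-0.0103,"tz":0,"ax":0,"ay":0,"az":-9.7,"jaw":0},{"tx":0.0147,"ty":-0.008,"tz":0,"ax":0,"ay":0,"az":-9.7,"jaw":0},{"tx":0.016,"ty":-0.0053,"tz":0,"ax":0,"ay":0,"az":-9.7,"jaw":0},{"tx":0.0165,"ty":-0.0026,"tz":0,"ax":0,"ay":0,"az":-9.7,"jaw":0},{"tx":0.0167,"ty":0,"tz":0,"ax":0,"ay":0,"az":-9.7,"jaw":0},{"tx":0.0165,"ty":0.003,"tz":0,"ax":0,"ay":0,"az":-9.7,"jaw":0}]'

```text
clock: 15.48
ee_pos: [422.0, -334.2, 153.7]
tool_rot: [-0.0, 0.711, -0.703, -0.0]
wrist_force: [-0.5, 1.1, 0.1]
opening: 0.006
finger_force: 0.0
```

```bash
python3 p.py "[(-148,-203,94,87,3)]"
```

```text
t 15.47 jig [-146.8 -203.9] z 153.7 phi -272.6 F [-0.5  1.1] 0.1 op 0.01 q [-0.82  0.38 -0.31  0.89  0.   -2.4 ]
{"tx": -0.0003, "ty": 0.0004, "tz": 0.0199, "ax": 0, "ay": 0, "az": 0.1, "jaw": 0}
{"tx": -0.0003, "ty": 0.0004, "tz": 0.0199, "ax": 0, "ay": 0, "az": 0.1, "jaw": 0}
{"tx": -0.0003, "ty": 0.0004, "tz": 0.0199, "ax": 0, "ay": 0, "az": 0.1, "jaw": 0}
```

drive_tool --series '[{"tx":0,"ty":0,"tz":0.02,"ax":0,"ay":0,"az":0,"jaw":0},{"tx":0,"ty":0,"tz":0.02,"ax":0,"ay":0,"az":0,"jaw":0},{"tx":0,"ty":0,"tz":0.02,"ax":0,"ay":0,"az":0,"jaw":0},{"tx":0,"ty":0,"tz":0,"ax":0,"ay":0,"az":0,"jaw":0}]'

```text
clock: 15.98
ee_pos: [421.7, -333.2, 92.8]
tool_rot: [-0.0, 0.709, -0.705, -0.001]
wrist_force: [0.0, 0.4, 0.3]
opening: 0.001
finger_force: 0.0
```

```bash
cat > arc.py <<'E'
from p import *
def w(t,off=19,r=76): return (-68-r*np.cos(t)-off*np.sin(t),-163+r*np.sin(t)-off*np.cos(t),94,90-np.degrees(t))
a=eval(sys.argv[1]);show();plan(*[(*w(t),n) for t,n in a])
E
python3 arc.py "[(.05,3)]+[(t,1) for t in np.arange(.15,1,.1)]"
```

```text
t 15.97 jig [-147.1 -202.9] z 92.8 phi -272.9 F [0.1 0.4] 0.3 op 0.0 q [-0.82  0.44 -0.4   0.73 -0.   -2.4 ]
{"tx": -0.0083, "ty": -0.0003, "tz": -0.0004, "ax": 0, "ay": 0, "az": -0.0, "jaw": 0}
{"tx": -0.0083, "ty": -0.0003, "tz": -0.0004, "ax": 0, "ay": 0, "az": -0.0, "jaw": 0}
{"tx": -0.0083, "ty": -0.0003, "tz": -0.0004, "ax": 0, "ay": 0, "az": -0.0, "jaw": 0}
{"tx": -0.0077, "ty": 0.0015, "tz": -0.0, "ax": 0, "ay": 0, "az": 5.7, "jaw": 0}
{"tx": -0.0077, "ty": 0.0015, "tz": -0.0, "ax": 0, "ay": 0, "az": 5.7, "jaw": 0}
{"tx": -0.0077, "ty": 0.0015, "tz": -0.0, "ax": 0, "ay": 0, "az": 5.7, "jaw": 0}
{"tx": -0.0077, "ty": 0.0015, "tz": -0.0, "ax": 0, "ay": 0, "az": 5.7, "jaw": 0}
{"tx": -0.0077, "ty": 0.0015, "tz": -0.0, "ax": 0, "ay": 0, "az": 5.7, "jaw": 0}
{"tx": -0.0077, "ty": 0.0015, "tz": -0.0, "ax": 0, "ay": 0, "az": 5.7, "jaw": 0}
{"tx": -0.0077, "ty": 0.0015, "tz": -0.0, "ax": 0, "ay": 0, "az": 5.7, "jaw": 0}
{"tx": -0.0077, "ty": 0.0015, "tz": -0.0, "ax": 0, "ay": 0, "az": 5.7, "jaw": 0}
{"tx": -0.0077, "ty": 0.0015, "tz": -0.0, "ax": 0, "ay": 0, "az": 5.7, "jaw": 0}
```

drive_tool --series '[{"tx":-0.008,"ty":0,"tz":0,"ax":0,"ay":0,"az":0,"jaw":0},{"tx":-0.008,"ty":0,"tz":0,"ax":0,"ay":0,"az":0,"jaw":0},{"tx":-0.008,"ty":0,"tz":0,"ax":0,"ay":0,"az":0,"jaw":0},{"tx":-0.0077,"ty":0.0015,"tz":0,"ax":0,"ay":0,"az":5.7,"jaw":0},{"tx":-0.0077,"ty":0.0015,"tz":0,"ax":0,"ay":0,"az":5.7,"jaw":0},{"tx":-0.0077,"ty":0.0015,"tz":0,"ax":0,"ay":0,"az":5.7,"jaw":0},{"tx":-0.0077,"ty":0.0015,"tz":0,"ax":0,"ay":0,"az":5.7,"jaw":0},{"tx":-0.0077,"ty":0.0015,"tz":0,"ax":0,"ay":0,"az":5.7,"jaw":0}]'

```text
clock: 16.98
ee_pos: [422.1, -270.3, 94.0]
tool_rot: [-0.0, -0.512, 0.859, -0.0]
wrist_force: [-0.9, -0.1, -0.1]
opening: -0.001
finger_force: 0.5
```

```bash
python3 arc.py "[(t,1) for t in np.arange(.65,1.5,.1)]"
```

```text
t 16.98 jig [-143.1 -140.1] z 94.0 phi 58.400000000000006 F [-0.9 -0. ] -0.1 op -0.0 q [-0.73  0.39 -0.49  0.69 -0.   -1.81]
{"tx": -0.0084, "ty": 0.0015, "tz": -0.0, "ax": 0, "ay": 0, "az": 5.6, "jaw": 0}
{"tx": -0.0077, "ty": 0.0015, "tz": -0.0, "ax": 0, "ay": 0, "az": 5.7, "jaw": 0}
{"tx": -0.0077, "ty": 0.0015, "tz": -0.0, "ax": 0, "ay": 0, "az": 5.7, "jaw": 0}
{"tx": -0.0077, "ty": 0.0015, "tz": -0.0, "ax": 0, "ay": 0, "az": 5.7, "jaw": 0}
{"tx": -0.0077, "ty": 0.0015, "tz": -0.0, "ax": 0, "ay": 0, "az": 5.7, "jaw": 0}
{"tx": -0.0077, "ty": 0.0015, "tz": -0.0, "ax": 0, "ay": 0, "az": 5.7, "jaw": 0}
{"tx": -0.0077, "ty": 0.0015, "tz": -0.0, "ax": 0, "ay": 0, "az": 5.7, "jaw": 0}
{"tx": -0.0077, "ty": 0.0015, "tz": -0.0, "ax": 0, "ay": 0, "az": 5.7, "jaw": 0}
{"tx": -0.0077, "ty": 0.0015, "tz": -0.0, "ax": 0, "ay": 0, "az": 5.7, "jaw": 0}
```

drive_tool --series '[{"tx":-0.0084,"ty":0.0015,"tz":0,"ax":0,"ay":0,"az":5.7,"jaw":0},{"tx":-0.0077,"ty":0.0015,"tz":0,"ax":0,"ay":0,"az":5.7,"jaw":0},{"tx":-0.0077,"ty":0.0015,"tz":0,"ax":0,"ay":0,"az":5.7,"jaw":0}]'

```text
clock: 17.35
ee_pos: [431.6, -248.0, 94.0]
tool_rot: [-0.0, -0.379, 0.926, -0.0]
wrist_force: [-1.0, 0.5, -0.5]
opening: 0.002
finger_force: 0.5
```

drive_tool --series '[{"tx":-0.0077,"ty":0.0015,"tz":0,"ax":0,"ay":0,"az":5.7,"jaw":0},{"tx":-0.0077,"ty":0.0015,"tz":0,"ax":0,"ay":0,"az":5.7,"jaw":0},{"tx":-0.0077,"ty":0.0015,"tz":0,"ax":0,"ay":0,"az":5.7,"jaw":0}]'

```text
clock: 17.73
ee_pos: [445.7, -229.6, 93.5]
tool_rot: [-0.001, -0.237, 0.972, 0.0]
wrist_force: [-6.3, 0.1, -1.1]
opening: -0.0
finger_force: 3.0
```

```bash
python3 - <<'E'
from p import *
im,d=manip.snapshot("side");cv2.imwrite("pics/e.png",cv2.resize(im[150:350,90:340],None,fx=3,fy=3))
im,d=manip.snapshot("top")
P=cloud("top",d)
red=(im[...,2]>100)&(im[...,1]<60)&(im[...,0]<60)&(d>0)
g=(P[red][:,:2]-O)@RJ;k=np.hypot(g[:,0]+68,g[:,1]+163)<115;print(k.sum(),g[k].mean(0) if k.any() else "")
E
python3 arc.py "[(1.25,1),(1.35,1),(1.45,1),(1.55,1),(1.6,1)]"
```

```text
21 [ -64.70719073 -263.9417112 ]
t 17.82 jig [-116.7 -100.9] z 93.7 phi 24.299999999999997 F [-2.4  0.4] 0.7 op 0.01 q [-0.64  0.39 -0.49  0.69 -0.   -1.12]
{"tx": -0.0077, "ty": 0.0009, "tz": -0.0003, "ax": 0, "ay": 0, "az": 5.9, "jaw": 0}
{"tx": -0.0077, "ty": 0.0015, "tz": -0.0, "ax": 0, "ay": 0, "az": 5.7, "jaw": 0}
{"tx": -0.0077, "ty": 0.0015, "tz": -0.0, "ax": 0, "ay": 0, "az": 5.7, "jaw": 0}
{"tx": -0.0077, "ty": 0.0015, "tz": -0.0, "ax": 0, "ay": 0, "az": 5.7, "jaw": 0}
{"tx": -0.0038, "ty": 0.0009, "tz": -0.0, "ax": 0, "ay": 0, "az": 2.9, "jaw": 0}
```

View pics/e.png

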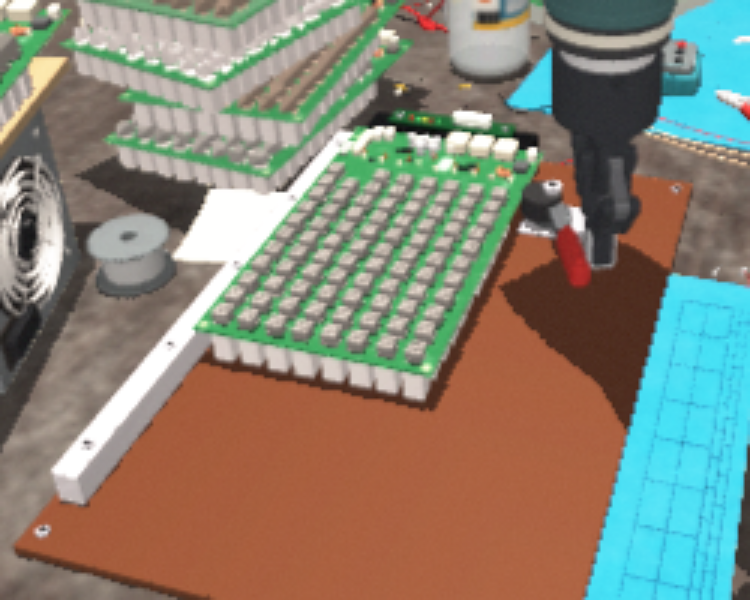

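The board sits home against the fence and block. The lever (grip px 572,255) is being pushed round by the finger and is now at about 1.15 rad. I'll continue to the stop.

drive_tool --series '[{"tx":-0.0077,"ty":0.001,"tz":0,"ax":0,"ay":0,"az":5.9,"jaw":0},{"tx":-0.0077,"ty":0.0015,"tz":0,"ax":0,"ay":0,"az":5.7,"jaw":0},{"tx":-0.0077,"ty":0.0015,"tz":0,"ax":0,"ay":0,"az":5.7,"jaw":0}]'

```text
clock: 18.2
ee_pos: [465.6, -217.5, 93.5]
tool_rot: [-0.001, -0.089, 0.996, 0.001]
wrist_force: [-7.1, 2.5, 1.8]
opening: 0.0
finger_force: 3.0
```

drive_tool --series '[{"tx":-0.0065,"ty":0.0015,"tz":0,"ax":0,"ay":0,"az":5.7,"jaw":0},{"tx":-0.0025,"ty":0.0009,"tz":0,"ax":0,"ay":0,"az":2.9,"jaw":0}]'

```text
clock: 18.45
ee_pos: [474.6, -213.9, 93.6]
tool_rot: [-0.001, -0.015, 1.0, 0.001]
wrist_force: [-4.2, 2.2, 1.4]
opening: -0.001
finger_force: 2.5
```

```bash
python3 arc.py "[(1.6,1)]"
```

```text
t 18.45 jig [-87.6 -86.7] z 93.6 phi -1.5 F [-4.   2.4] 1.4 op -0.0 q [-0.58  0.41 -0.44  0.72  0.   -0.61]
{"tx": -0.0028, "ty": 0.0003, "tz": -0.0004, "ax": 0, "ay": 0, "az": 0.2, "jaw": 0}
```

drive_tool --series '[{"tx":-0.002,"ty":0,"tz":0,"ax":0,"ay":0,"az":0,"jaw":0},{"tx":-0.0015,"ty":0,"tz":0,"ax":0,"ay":0,"az":0,"jaw":0}]'

```text
clock: 18.7
ee_pos: [477.9, -213.8, 93.6]
tool_rot: [-0.001, -0.016, 1.0, 0.001]
wrist_force: [-5.9, 3.9, 2.2]
opening: 0.001
finger_force: 3.0
```

drive_tool --series '[{"tx":-0.0015,"ty":0,"tz":0,"ax":0,"ay":0,"az":0,"jaw":0}]'

```text
clock: 18.82
ee_pos: [478.8, -213.7, 93.4]
tool_rot: [-0.001, -0.016, 1.0, 0.001]
wrist_force: [-11.1, 1.8, 2.3]
opening: 0.003
finger_force: 5.8
```

drive_tool --series '[{"tx":-0.001,"ty":0,"tz":0,"ax":0,"ay":0,"az":0,"jaw":0}]'

```text
clock: 18.95
ee_pos: [479.1, -213.5, 93.2]
tool_rot: [-0.002, -0.016, 1.0, 0.001]
wrist_force: [-14.8, 2.1, 3.2]
opening: -0.0
finger_force: 7.3
```

The end stop is reached: force climbs steeply with almost no motion. I'll withdraw, keep clear of everything, and look.

drive_tool --series '[{"tx":-0.001,"ty":0,"tz":0,"ax":0,"ay":0,"az":0,"jaw":0},{"tx":0.02,"ty":0,"tz":0,"ax":0,"ay":0,"az":0,"jaw":0},{"tx":0.02,"ty":0,"tz":-0.02,"ax":0,"ay":0,"az":0,"jaw":0},{"tx":0.01,"ty":0.01,"tz":-0.05,"ax":0,"ay":0,"az":0,"jaw":0},{"tx":0,"ty":0.05,"tz":-0.04,"ax":0,"ay":0,"az":0,"jaw":0},{"tx":0,"ty":0.06,"tz":-0.02,"ax":0,"ay":0,"az":0,"jaw":0},{"tx":0,"ty":0.06,"tz":-0.01,"ax":0,"ay":0,"az":0,"jaw":0},{"tx":0,"ty":0.06,"tz":0,"ax":0,"ay":0,"az":0,"jaw":0},{"tx":0,"ty":0.06,"tz":0,"ax":0,"ay":0,"az":0,"jaw":0},{"tx":0,"ty":0,"tz":0,"ax":0,"ay":0,"az":0,"jaw":0}]'

```text
clock: 20.2
ee_pos: [422.9, 85.5, 232.8]
tool_rot: [0.001, -0.019, 1.0, 0.0]
wrist_force: [0.3, 0.3, -0.1]
opening: 0.0
finger_force: 0.0
```

```bash
python3 p.py; python3 - <<'E'
from p import *
im,d=manip.snapshot("top");cv2.imwrite("pics/f.png",cv2.resize(im[105:245,120:300],None,fx=4.2,fy=4.2,interpolation=cv2.INTER_CUBIC))
P=cloud("top",d);v,u=np.indices(d.shape)
red=(im[...,2]>110)&(im[...,1]<60)&(im[...,0]<60)&(d>0)
g=(P[red][:,:2]-O)@RJ;k=np.hypot(g[:,0]+68,g[:,1]+163)<120;k&=g[:,1]>-200;g=g[k]
print(k.sum(),g.mean(0),"theta",np.arctan2(g[:,1].mean()+163,-(g[:,0].mean()+68)),"slope",np.polyfit(g[:,1],g[:,0],1)[0])
E
```

```text
t 20.2 jig [-122.4  215.1] z 232.8 phi -1.0999999999999943 F [0.4 0.3] -0.1 op 0.0 q [ 0.01  0.14 -0.41  1.02  0.   -0.03]
137 [-66.76854155 -87.2589828 ] theta 1.5870536996697924 slope 0.028645839759610863
```

View pics/f.png

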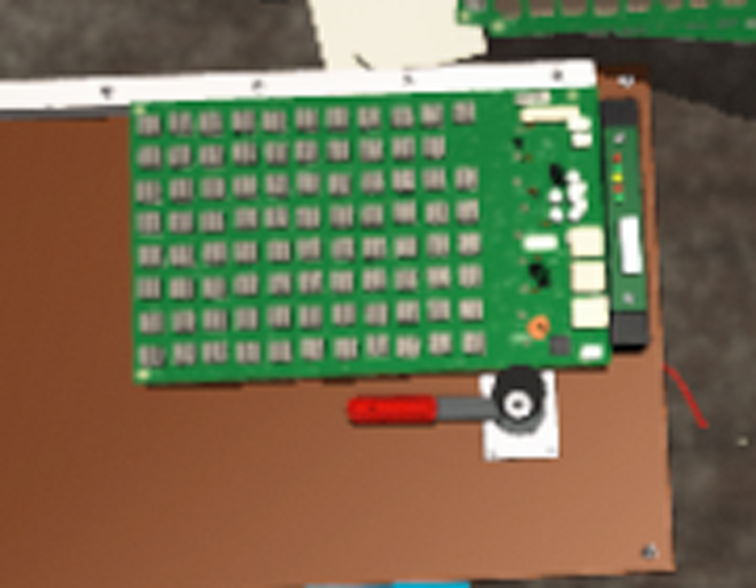

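The lever is closed (grip px 350–435, 410, about 1.59 rad) and the board is against the fence and block. A quick image comparison will show whether it shifted since it was pressed home.

```bash
python3 - <<'E'
import cv2,numpy as np
a=cv2.resize(cv2.imread("pics/d.png",0),(180,120),interpolation=cv2.INTER_AREA).astype(np.float32)
b=cv2.resize(cv2.imread("pics/f.png",0),(180,140),interpolation=cv2.INTER_AREA).astype(np.float32)[:120]
for n,(r0,r1,c0,c1) in dict(board=(24,84,36,140),left=(24,84,36,80),right=(24,80,100,140),jig=(20,82,145,162)).items():
    w=cv2.createHanningWindow((c1-c0,r1-r0),cv2.CV_32F);print(n,np.round(np.array(cv2.phaseCorrelate(a[r0:r1,c0:c1],b[r0:r1,c0:c1],w)[0])*2.45,2),"mm (right, down)")
E
```

```text
board [0.03 0.04] mm (right, down)
left [1.27 0.  ] mm (right, down)
right [0.02 0.06] mm (right, down)
jig [-0.    0.04] mm (right, down)
```

```bash
python3 -c "
from workcell import manip
print(manip.job_done())"
```

```text
the job is handed in; nothing more can be done
None
```

The job is handed in: the board is home against the fence and probe block, the red lever is clamped at about 1.59 rad, the hand is clear, and the robot clock read about 20 s of the 64 s allowed.

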